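Tip the finished pralines into the chest drawer

TASK

Pull the chest's drawer wide open, then empty the five pralines from the tray on top of the chest into it: slide the tray forward until its front foot bears on the stop ledge, tip it up by the bar behind it until every praline has slid off the open front edge into the drawer, and let it back down flat on top of the chest. Do not touch the pralines with the fingers, and leave everything else where it is.

Things in the scene. Friction and masses are not known exactly. Their poses are not given: they have to be found in the camera images.
- chest: fixed low wooden chest with one drawer, 260 mm deep (x), 280 mm wide (y), top at 105 mm; origin under its centre on the table, its -x axis points out of the drawer front (front face at x = -130 mm). Along the front of the top runs a steel stop ledge, 7 mm tall, 5 mm thick, 250 mm long
- ledge_stop (a point): middle of the ledge's rear face, at the level of the chest top; axes as the chest's. The tray's front foot comes to rest against this face
- drawer (a joint): how far the drawer is out, m: 0 shut, 0.18 fully out, slides along the chest's -x; slight friction
- drawer_handle (a point): middle of the drawer's steel bar handle (11 mm thick, 130 mm long, along y), 45 mm in front of the drawer's face and 27 mm below the chest top; moves with the drawer; -x is the way out
- drawer_floor (a point): centre of the drawer's inner floor (inside 215 mm in x, 238 mm in y, walls 61 mm tall); moves with the drawer, axes as the chest's
- tray: loose aluminium tipping tray, 190 (x) by 140 mm (y), 0.4 kg, on the chest. Origin below its middle at foot level; -x is its open front edge, the other sides have walls up to 42 mm; floor top 20 mm up. Two round cross feet, 12 mm thick, 120 mm long along y, axes at x = -45 and +80 mm, 6 mm up. With the front foot at the ledge the open edge juts 24 mm past the chest front; it tips about that foot
- tray_bar (a point): middle of the round lifting bar behind the tray (11 mm thick, 110 mm long, along y), at tray x = +130 mm, 48 mm above the feet; 35 mm clear behind the rear wall, held by a strut at each end; fingers fit under it or round it
- tray_lip (a point): middle of the tray's open front edge, on the floor's top side; axes as the tray's
- praline0: flower-shaped dark chocolate praline, 34 mm wide, 18 mm tall, lying loose on the tray, 16 g; origin under its middle
- praline1: heart-shaped dark chocolate praline, 36 mm wide, 16 mm tall, lying loose on the tray, 16 g; origin under its middle
- praline2: flower-shaped dark chocolate praline, 34 mm wide, 18 mm tall, lying loose on the tray, 16 g; origin under its middle
- praline3: heart-shaped dark chocolate praline, 36 mm wide, 16 mm tall, lying loose on the tray, 16 g; origin under its middle
- praline4: flower-shaped dark chocolate praline, 34 mm wide, 18 mm tall, lying loose on the tray, 16 g; origin under its middle
- weight_chest: small brass scale weight with a knob, 24 mm wide, 31 mm tall, standing on the chest top beside the tray; origin under its centre; to be left alone
- weight_table: brass scale weight with a knob, 48 mm wide, 41 mm tall, on the table; origin under its centre; to be left alone
- cutter: round steel pastry cutter, 60 mm wide, 35 mm tall; origin under its centre; to be left alone
- spatula: spatula lying on the table; origin under its middle; to be left alone

How it is judged:
By the outcome, as a careful person would: the job done as asked, in the order asked, and still so for the second after the job is handed in, with the robot touching nothing.
It also fails if it takes over 72 s, if anything falls off the work surface, if the arm or the gripper's body presses on something with over 40 N, if the wrist force passes 120 N, or if a joint passes its speed limit or range.

ROBOT

A 6-joint arm with a two-finger parallel gripper is mounted at the origin on the work surface. World frame = base frame: x ahead of the robot, y to its left, z up, the work surface at z = 0. Lengths are in mm, angles in rad, forces in N, time in s.
With the tool pointing down it reaches from about 400 to 925 mm from the base axis. Payload 12.5 kg.
Tool frame: the origin (TCP) lies on the mounting face of the last link; the fingertips stand 190 mm ahead of it and the grasp point (between the pads) lies 171 mm ahead of it; z points along the fingers, y is the line along which they close (so a half turn about z gives the same grasp; the last joint's range is limited). The gripper opens to 95 mm and grips with 3 to 60 N. Pads are 20 mm wide; open, the fingers measure 119 mm over their backs; the gripper's body (75 mm by 180 mm) begins 59 mm behind the grasp point.
Start: joints at [-1.4, 0.491, 1.559, -0, 1.092, -0.106], TCP at [170.819, -601.204, 404.761] pointing down, gripper open.
Joint ranges: [-3.1, 3.1], [-0.84, 2.19], [0.05, 2.79], [-1.13, 4.28], [0.06, 2.93], [-2.69, 2.69]. Speed limits (rad/s): [2.22, 2.22, 2.79, 3.14, 3.14, 3.14].

INTERFACE

Orientations are given as [roll, pitch, yaw] about the fixed x, y, z axes, in that order (R = Rz(yaw) Ry(pitch) Rx(roll)).
In Python, from cell import env gives the robot as it stands.
- The arm moves only by the tool carry_out, never from a script. Its argument "series" is a list of rows, each a list of 5 numbers: the shift along the tool's x, y, z in m, then the turn about the tool's z in degrees, then the opening, from 0 (shut) to 1 (fully open). A call has 1 to 20 rows; each row is the pose to reach, as a shift and turn from the pose commanded when the call began, along the tool's axes at that moment; what a row does not reach only later rows make up. A row lasts 1/8 s, in which the tool goes at most 62.5 mm and 10.7 degrees, less where a joint would pass 70% of its speed; a pose out of reach is approached as far as the arm can. A call with a gripper value outside its range is refused whole. The fingers move at their own pace and stop on an object; the grip force is fixed at half the most. Time passes only in rows, so rows that repeat a pose let the fingers close. It gives the time, the measured TCP pose, the force, the opening and the grip force at its end, in the units of the state.
- env.state(): the state, without advancing time (a new reading comes with each control period).
- env.read_camera(name): name is "side" or "top" or "wrist"; returns (picture, depth): 420x560x3 uint8, red, green, blue; 420x560 float32, mm along the optical axis (not along the pixel's ray), 0 where there is no reading.
- env.get_calibration(name): a dict with "intrinsics" (3x3 intrinsics, pixels), "cam_to_world" (4x4, takes a point from camera to world coordinates); the wrist camera has in their place "T_tool_cam" (4x4, takes a point from camera to tool coordinates, whose origin is the TCP and whose axes are the flange's). Camera axes: x right, y up, looking along -z (the intrinsics and any distortion apply to the point x, -y, -z); pixel columns grow to the right and rows downward; lengths in mm; the calibration is good to about 2 mm. A picture is of the moment at which its call begins: read the wrist's pose just before it. get_calibration takes no time and is no camera call.
- env.job_done(): hands the job in; it is judged then, once.
The state is a dict: "t": time; "joints": joint angles; "qvel": joint speeds; "tau": joint torques, N m; "eef_pos": TCP position; "tcp_rot": TCP orientation; "ft_force": force on the tool from outside, world axes, zero at the start; "moment": the same for the moment, N m; "opening": opening from 0.0 (shut) to 1.0 (fully open); "grip_force": force on a finger pad.
Only numpy, scipy, OpenCV 4.12 (cv2) and the standard library are available. Lean on these libraries where they do the work, as an engineer would, in place of code of your own. Each camera call takes 0.05 s, during which the arm holds its last target. There are 200 camera calls.

## Working session

There is one attempt and no reset: what is moved stays moved. The work goes in short steps, Python scripts to look and compute and a tool call to move; the robot and the scene stay as the last step left them, time stands still between calls to the robot, and variables do not carry over. Pictures are saved under pics/ and viewed, at most 10 in all, crops included, and the job is handed in when it is done.

Besides the shell and the picture viewer there is one more tool, called in YAML: its name, and indented under it one key for each argument. carry_out: Moves the arm, as the interface text tells. Its arguments: {"type":"object","properties":{"series":{"type":"array","items":{"type":"array","items":{"type":"number"}}}},"required":["series"]}

```bash
mkdir -p pics; ls
python3 - <<'E'
from cell import env
import cv2,numpy as np
for n in("top","side"):
    p,d=env.read_camera(n); cv2.imwrite(f"pics/{n}0.png",p[:,:,::-1]); np.save(f"pics/{n}0.npy",d)
    c=env.get_calibration(n); print(n,np.round(c["intrinsics"],1).tolist(),np.round(c["cam_to_world"],3).tolist(),[k for k in c])
print({k:np.round(v,3).tolist() for k,v in env.state().items()})
E
```

```text
pics
top [[380.3, 0.0, 278.0], [0.0, 380.3, 212.5], [0.0, 0.0, 1.0]] [[-0.023, 0.984, -0.177, 266.664], [-0.999, -0.017, 0.037, -80.454], [0.034, 0.177, 0.984, 940.821], [0.0, 0.0, 0.0, 1.0]] ['intrinsics', 'cam_to_world']
side [[420.1, 0.0, 287.3], [0.0, 420.1, 203.8], [0.0, 0.0, 1.0]] [[0.945, 0.219, -0.242, 190.873], [-0.327, 0.655, -0.681, -759.398], [0.009, 0.723, 0.691, 817.998], [0.0, 0.0, 0.0, 1.0]] ['intrinsics', 'cam_to_world']
{'t': 0.1, 'joints': [-1.4, 0.491, 1.559, 0.0, 1.092, -0.106], 'qvel': [0.002, -0.001, -0.003, -0.001, 0.0, -0.0], 'tau': [0.004, -61.362, -25.861, 0.069, 0.047, -0.0], 'eef_pos': [170.826, -601.176, 404.227], 'tcp_rot': [-3.141, -0.0, 0.277], 'ft_force': [-0.275, 0.206, -0.044], 'moment': [-0.014, -0.057, -0.018], 'grip_force': 0.0, 'opening': 0.996}
```

View pics/top0.png

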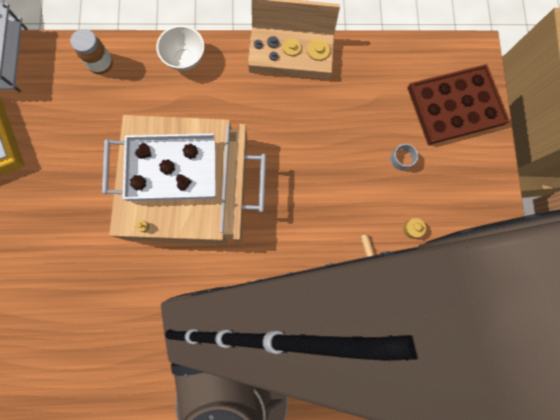

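View pics/side0.png

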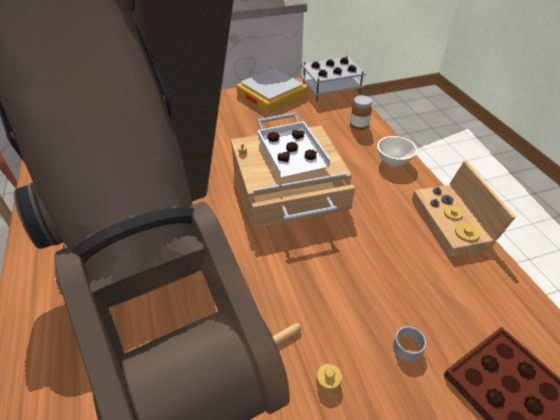

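The top view shows the chest with its front to image right (world -y). The tray bar is near column 105, the ledge near 228, the handle near 262 (rows 155–210), and the small weight at (143,226). The side view agrees and shows the drawer shut.

```bash
cat > h.py <<'E'
import cv2,numpy as np
from cell import env
def ray(c,uv,z):
    K=np.array(c["intrinsics"]);T=np.array(c["cam_to_world"]);uv=np.atleast_2d(uv).astype(float)
    d=np.c_[(uv[:,0]-K[0,2])/K[0,0],-(uv[:,1]-K[1,2])/K[1,1],-np.ones(len(uv))]@T[:3,:3].T
    return T[:3,3]+d*((z-T[2,3])/d[:,2])[:,None]
def metal(p,box):
    h=cv2.cvtColor(p,cv2.COLOR_RGB2HSV); m=((h[...,1]<70)&(h[...,2]>90)).astype(np.uint8)
    o=np.zeros_like(m);a,b,c,d=box;o[b:d,a:c]=m[b:d,a:c]
    return o
E
python3 - <<'E'
from h import *
p=cv2.imread("pics/top0.png")[:,:,::-1].copy();c=env.get_calibration("top")
def seg(name,box,z):
    m=metal(p,box);v,u=np.nonzero(m);P=ray(c,np.c_[u,v],z)[:,:2].astype(np.float32)
    r=cv2.minAreaRect(P);l=cv2.fitLine(P,cv2.DIST_HUBER,0,.01,.01).ravel()
    print(name,len(P),np.round(np.r_[r[0],r[1],r[2]],1),"line",np.round(l,3),"deg",np.degrees(np.arctan2(l[1],l[0])).round(1),np.round(np.r_[P.min(0),P.max(0)],0))
seg("bar",(100,135,109,200),153)
seg("handle",(259,150,268,215),78)
seg("ledge",(221,118,231,235),112)
seg("tray",(122,130,219,207),147)
big=cv2.resize(p[100:250,90:280],None,fx=4,fy=4,interpolation=cv2.INTER_CUBIC);cv2.imwrite("pics/z.png",big[:,:,::-1])
E
```

```text
bar 299 [515.1 254.4 119.3  12.4   3.1] line [1.00000e+00 2.40000e-02 5.12963e+02 2.53621e+02] deg 1.4 [456. 245. 575. 260.]
handle 327 [495.6 -77.2  14.2 139.8  89. ] line [ 9.99000e-01 -5.00000e-02  4.95551e+02 -7.68280e+01] deg -2.9 [426. -85. 565. -69.]
ledge 404 [498.2   6.6   9.2 248.2  86.5] line [ 9.98000e-01 -5.60000e-02  4.97631e+02  6.40000e+00] deg -3.2 [374.  -4. 622.  14.]
tray 5314 [514.2 122.9 147.7 200.3   0.8] line [7.50000e-02 9.97000e-01 5.12589e+02 1.19867e+02] deg 85.7 [440.  23. 589. 224.]
```

View pics/z.png

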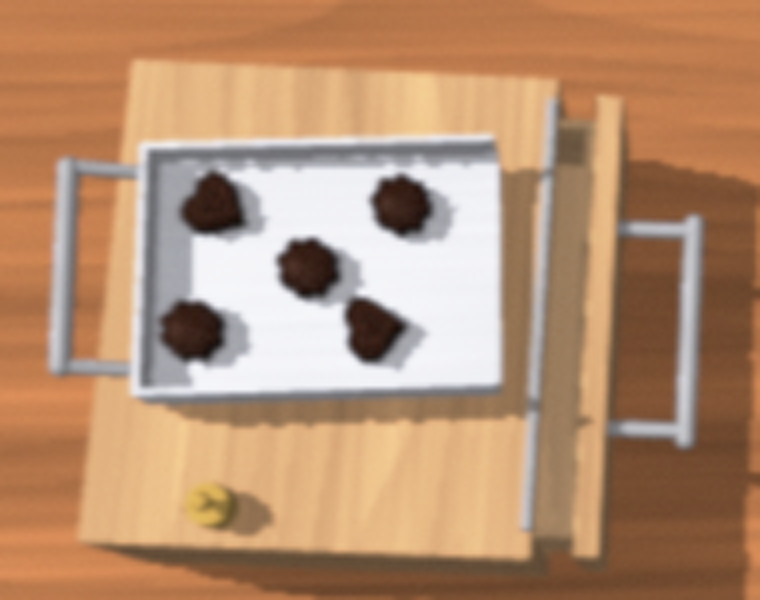

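The crop shows the drawer panel standing just in front of the ledge, with the handle parallel to it. The tray is yawed about 4° from the chest, and its open lip is about 25 mm behind the ledge. I'll move above the handle now.

carry_out:
  series:
    - [0.456,-0.415,0.06,19.1,1]
    - [0.456,-0.415,0.06,19.1,1]
    - [0.456,-0.415,0.06,19.1,1]
    - [0.456,-0.415,0.06,19.1,1]
    - [0.456,-0.415,0.06,19.1,1]
    - [0.456,-0.415,0.06,19.1,1]
    - [0.456,-0.415,0.06,19.1,1]
    - [0.456,-0.415,0.06,19.1,1]
    - [0.456,-0.415,0.06,19.1,1]
    - [0.456,-0.415,0.06,19.1,1]
    - [0.456,-0.415,0.06,19.1,0.6]
    - [0.456,-0.415,0.06,19.1,0.6]
    - [0.456,-0.415,0.06,19.1,0.6]

```text
t: 1.72
eef_pos: [495.6, -78.4, 344.8]
tcp_rot: [3.141, 0.0, -0.058]
ft_force: [0.3, 0.5, -0.2]
opening: 0.743
grip_force: 0.0
```

```bash
cat >> h.py <<'E'
from scipy.spatial.transform import Rotation as Ro
def wristcal():
    s=env.state();c=env.get_calibration("wrist");T=np.eye(4);T[:3,:3]=Ro.from_euler("xyz",s["tcp_rot"]).as_matrix();T[:3,3]=s["eef_pos"]
    return dict(intrinsics=c["intrinsics"],cam_to_world=T@np.array(c["T_tool_cam"])),s
E
python3 - <<'E'
from h import *
c,s=wristcal();p,d=env.read_camera("wrist");cv2.imwrite("pics/w1.png",p[:,:,::-1]);np.save("pics/w1.npy",d)
print(env.get_calibration("wrist"),s)
E
```

```text
{'intrinsics': array([[303.2049197 ,   0.        , 278.97868767],
       [  0.        , 303.2049197 , 206.8355632 ],
       [  0.        ,   0.        ,   1.        ]]), 'T_tool_cam': array([[-3.08973107e-04,  9.67731319e-01,  2.51984123e-01,
         6.93744589e+01],
       [ 9.99999901e-01,  2.18488276e-04,  3.87068549e-04,
        -4.64872005e-01],
       [ 3.19522781e-04,  2.51984217e-01, -9.67731291e-01,
         2.06593561e+01],
       [ 0.00000000e+00,  0.00000000e+00,  0.00000000e+00,
         1.00000000e+00]])} {'t': 1.725, 'joints': array([-2.88541562e-01,  3.95425719e-01,  1.92519478e+00, -2.29159780e-04,
        8.20980222e-01,  1.34054068e+00]), 'qvel': array([-0.00407622, -0.00313387, -0.0010948 ,  0.00067764, -0.00114253,
        0.00195882]), 'tau': array([ 7.38587156e-01, -4.91465771e+01, -2.04256618e+01,  5.05259132e-02,
       -7.00321351e-02, -8.39114335e-03]), 'eef_pos': array([495.61982701, -78.38494738, 344.81059933]), 'tcp_rot': array([ 3.14143122e+00,  4.61456415e-05, -5.81297468e-02]), 'ft_force': array([ 0.30577395,  0.48707499, -0.19883327]), 'moment': array([ 0.0097658 ,  0.00220508, -0.01864618]), 'grip_force': 0.0, 'opening': 0.7426315685324144}
```

View pics/w1.png

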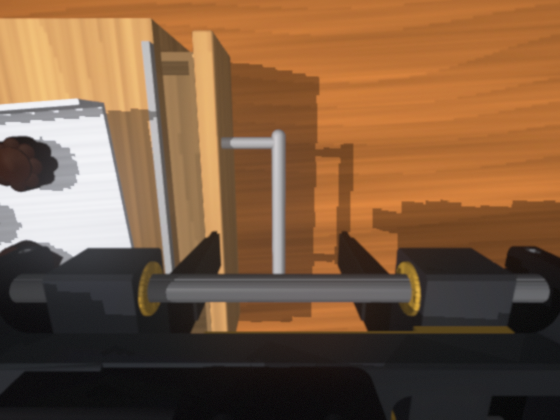

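The wrist view shows the handle (column ~278, rows 130–275) centred between the fingers and parallel to them. I'll descend and grip.

carry_out:
  series:
    - [0,0,0,0,0.4]
    - [0,0,0,0,0.4]
    - [0,0,0.03,0,0.4]
    - [0,0,0.06,0,0.4]
    - [0,0,0.08,0,0.4]
    - [0,0,0.097,0,0.4]
    - [0,0,0.097,0,0.1]
    - [0,0,0.097,0,0]
    - [0,0,0.097,0,0]
    - [0,0,0.097,0,0]
    - [0,0,0.097,0,0]

```text
t: 3.15
eef_pos: [496.2, -77.5, 248.4]
tcp_rot: [3.141, -0.001, -0.057]
ft_force: [-0.2, -0.9, 6.3]
opening: 0.108
grip_force: 30.0
```

carry_out:
  series:
    - [0,0.008,0,0,0]
    - [0,0.02,0,0,0]
    - [0,0.035,0,0,0]
    - [0,0.05,0,0,0]
    - [0,0.065,0,0,0]
    - [0,0.08,0,0,0]
    - [0,0.095,0,0,0]
    - [0,0.11,0,0,0]
    - [0,0.125,0,0,0]
    - [0,0.14,0,0,0]
    - [0,0.15,0,0,0]
    - [0,0.155,0,0,0]
    - [0,0.155,0,0,0]

```text
t: 4.78
eef_pos: [487.3, -232.7, 248.4]
tcp_rot: [3.141, -0.001, -0.057]
ft_force: [-1.0, -0.1, 5.7]
opening: 0.103
grip_force: 30.0
```

carry_out:
  series:
    - [0,0.004,0,0,0]
    - [0,0.008,0,0,0]
    - [0,0.012,0,0,0]
    - [0,0.016,0,0,0]
    - [0,0.019,0,0,0]
    - [0,0.022,0,0,0]
    - [0,0.022,0,0,0]

```text
t: 5.65
eef_pos: [486.7, -248.3, 248.0]
tcp_rot: [-3.131, 0.003, -0.058]
ft_force: [19.3, 58.3, 16.7]
opening: 0.323
grip_force: 30.0
```

carry_out:
  series:
    - [0,-0.007,0,0,0]
    - [0,-0.007,0,0,0]
    - [0,-0.007,0,0,0.45]
    - [0,-0.007,0,0,0.45]
    - [0,-0.007,0,0,0.45]
    - [0,-0.007,-0.05,0,0.45]
    - [0,-0.007,-0.1,0,0.45]
    - [0,-0.007,-0.15,0,0.45]
    - [0,-0.007,-0.15,0,0.45]

```text
t: 6.78
eef_pos: [486.3, -247.5, 401.2]
tcp_rot: [3.138, -0.006, -0.057]
ft_force: [0.3, -0.1, -0.9]
opening: 0.45
grip_force: 0.0
```

carry_out:
  series:
    - [-0.002,-0.06,0,0,0.45]
    - [-0.002,-0.12,0,0,0.45]
    - [-0.002,-0.18,0,0,0.45]
    - [-0.002,-0.24,0,0,0.45]
    - [-0.002,-0.3,0,0,0.45]
    - [-0.002,-0.36,0,0,0.45]
    - [-0.002,-0.42,0,0,0.45]
    - [-0.002,-0.48,0,-4,0.45]
    - [-0.002,-0.502,0,-4,0.45]
    - [-0.002,-0.502,0,-4,0.45]
    - [-0.002,-0.502,0,-4,0.45]

```text
t: 8.15
eef_pos: [512.9, 253.0, 397.2]
tcp_rot: [3.141, 0.001, 0.012]
ft_force: [0.3, -0.7, 0.2]
opening: 0.45
grip_force: 0.0
```

Run:
```python
from h import *
c,s=wristcal();p,d=env.read_camera("wrist");cv2.imwrite("pics/w2.png",p[:,:,::-1])
t,_=env.read_camera("top");cv2.imwrite("pics/t2.png",t[:,:,::-1])
a=cv2.resize(t[90:270,60:400],(560,296));cv2.imwrite("pics/m2.png",np.vstack([p[:300],a])[:,:,::-1])
print(s["eef_pos"],s["tcp_rot"])
```

```text
[512.94477007 252.96276528 397.19787018] [3.14089375e+00 9.30158499e-04 1.18466003e-02]
```

View pics/m2.png

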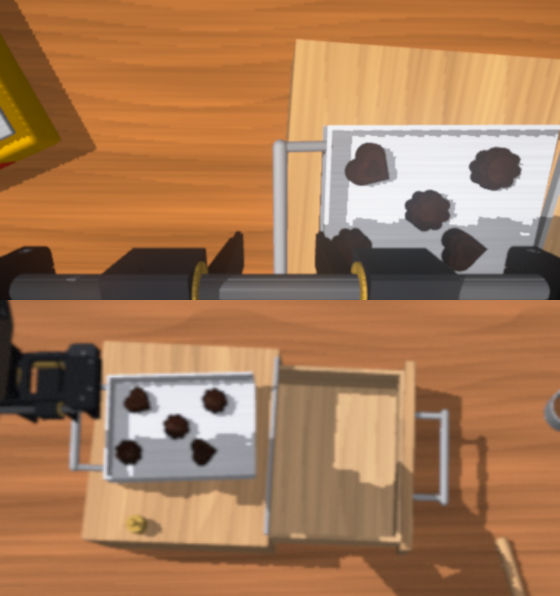

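The wrist view shows the bar (column ~280) centred and parallel to the pads. The top view shows the drawer wide open, the tray untouched and the weight in place. I'll descend onto the bar and grip.

carry_out:
  series:
    - [0,0,0.02,0,0.36]
    - [0,0,0.045,0,0.36]
    - [0,0,0.06,0,0.36]
    - [0,0,0.07,0,0.36]
    - [0,0,0.07,0,0.1]
    - [0,0,0.07,0,0]
    - [0,0,0.07,0,0]
    - [0,0,0.07,0,0]
    - [0,0,0.07,0,0]

```text
t: 9.38
eef_pos: [512.9, 254.2, 328.2]
tcp_rot: [-3.142, -0.001, 0.013]
ft_force: [0.4, -0.7, 5.4]
opening: 0.108
grip_force: 30.0
```

carry_out:
  series:
    - [0,0.005,0,0.8,0]
    - [-0.001,0.012,0,1.6,0]
    - [-0.001,0.019,0,2.4,0]
    - [-0.002,0.026,0,3.2,0]
    - [-0.002,0.033,0,3.9,0]
    - [-0.003,0.04,0,3.9,0]
    - [-0.003,0.046,0,3.9,0]
    - [-0.004,0.051,0,3.9,0]
    - [-0.004,0.055,0,3.9,0]
    - [-0.004,0.057,0,3.9,0]
    - [-0.004,0.057,0,3.9,0]

```text
t: 10.75
eef_pos: [509.8, 197.5, 328.2]
tcp_rot: [-3.14, -0.002, -0.055]
ft_force: [-0.0, 3.4, 5.8]
opening: 0.107
grip_force: 30.0
```

carry_out:
  series:
    - [0,0.001,0,0,0]
    - [0,0.002,0,0,0]
    - [0,0.003,0,0,0]
    - [0,0.003,0,0,0]

```text
t: 11.25
eef_pos: [509.6, 194.6, 328.3]
tcp_rot: [-3.14, -0.002, -0.055]
ft_force: [-0.5, 4.7, 5.1]
opening: 0.107
grip_force: 30.0
```

carry_out:
  series:
    - [0,0.001,0,0,0]
    - [0,0.002,0,0,0]
    - [0,0.003,0,0,0]
    - [0,0.003,0,0,0]

```text
t: 11.75
eef_pos: [509.4, 191.6, 328.3]
tcp_rot: [-3.14, -0.002, -0.055]
ft_force: [0.1, 4.4, 5.3]
opening: 0.109
grip_force: 30.0
```

carry_out:
  series:
    - [0,0.001,0,0,0]
    - [0,0.002,0,0,0]
    - [0,0.002,0,0,0]

```text
t: 12.12
eef_pos: [509.3, 189.6, 328.2]
tcp_rot: [-3.14, -0.002, -0.055]
ft_force: [0.8, 4.7, 5.0]
opening: 0.106
grip_force: 30.0
```

carry_out:
  series:
    - [0,0.001,0,0,0]
    - [0,0.002,0,0,0]
    - [0,0.002,0,0,0]

```text
t: 12.5
eef_pos: [509.4, 188.8, 328.4]
tcp_rot: [-3.137, -0.003, -0.056]
ft_force: [2.4, 17.7, 3.2]
opening: 0.105
grip_force: 30.0
```

The foot is against the ledge: the force jumped to 18 N. Next I'll tip along the arc about the foot, first to 20°.

carry_out:
  series:
    - [0,0.002,-0.0076,0,0]
    - [0,0.0043,-0.0151,0,0]
    - [0,0.007,-0.0225,0,0]
    - [0,0.0099,-0.0298,0,0]
    - [0,0.0132,-0.0369,0,0]
    - [0,0.0168,-0.0439,0,0]
    - [0,0.0207,-0.0507,0,0]
    - [0,0.0249,-0.0573,0,0]
    - [0,0.0249,-0.0573,0,0]

```text
t: 13.62
eef_pos: [508.0, 164.4, 387.2]
tcp_rot: [-3.134, -0.005, -0.056]
ft_force: [-0.2, 25.0, 12.9]
opening: 0.109
grip_force: 30.0
```

Run:
```python
from h import *
p,_=env.read_camera("side");t,_=env.read_camera("top")
cv2.imwrite("pics/m3.png",np.vstack([cv2.resize(p[80:260,180:420],(560,420)),t[110:260,:][:, :]])[:,:,::-1])
```

```text
(no output)
```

View pics/m3.png

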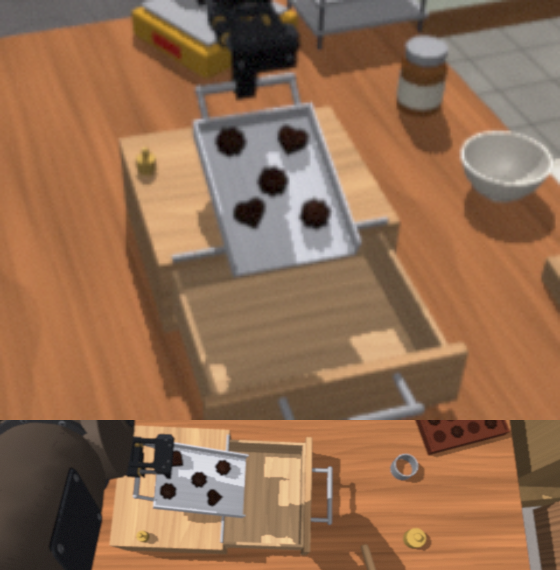

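The tray tips about the ledge as intended, with its lip over the drawer and the pralines still on it. I'll continue slowly to 35°.

carry_out:
  series:
    - [0,0.002,-0.0033,0,0]
    - [0,0.0042,-0.0065,0,0]
    - [0,0.0064,-0.0096,0,0]
    - [0,0.0087,-0.0127,0,0]
    - [0,0.0112,-0.0158,0,0]
    - [0,0.0138,-0.0188,0,0]
    - [0,0.0164,-0.0217,0,0]
    - [0,0.019,-0.0246,0,0]
    - [0,0.0218,-0.0274,0,0]
    - [0,0.0246,-0.0302,0,0]
    - [0,0.0274,-0.0329,0,0]
    - [0,0.0303,-0.0355,0,0]
    - [0,0.0303,-0.0355,0,0]
    - [0,0.0303,-0.0355,0,0]
    - [0,0.0303,-0.0355,0,0]

```text
t: 15.6
eef_pos: [506.3, 134.6, 423.8]
tcp_rot: [-3.133, -0.007, -0.056]
ft_force: [-1.0, 27.5, 27.3]
opening: 0.11
grip_force: 30.0
```

Run:
```python
from h import *
p,_=env.read_camera("side");t,_=env.read_camera("top")
cv2.imwrite("pics/m4.png",np.vstack([cv2.resize(p[80:260,180:420],(560,420)),t[110:260,:][:, :]])[:,:,::-1])
```

```text
(no output)
```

View pics/m4.png

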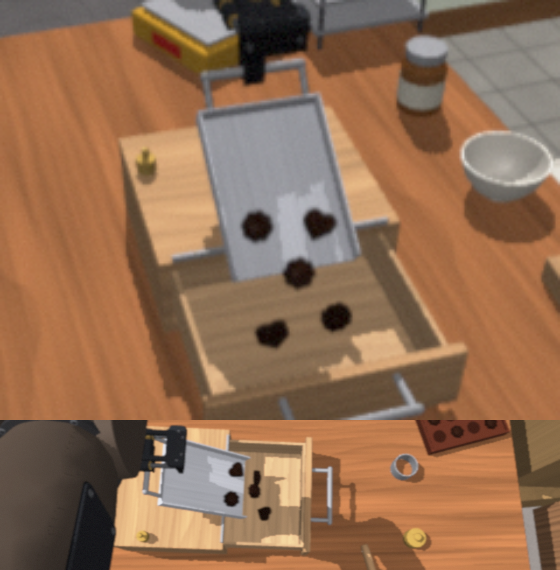

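At 35° two pralines are in the drawer, one is dropping and two are sliding. I'll relax the push slightly and hold.

carry_out:
  series:
    - [0,-0.001,-0.001,0,0]
    - [0,0.0005,-0.003,0,0]
    - [0,0.002,-0.0045,0,0]
    - [0,0.002,-0.0045,0,0]
    - [0,0.002,-0.0045,0,0]
    - [0,0.002,-0.0045,0,0]

```text
t: 16.45
eef_pos: [506.1, 131.8, 427.2]
tcp_rot: [-3.136, -0.005, -0.056]
ft_force: [-0.0, 19.2, 16.9]
opening: 0.11
grip_force: 30.0
```

Run:
```python
from h import *
p,_=env.read_camera("side");t,_=env.read_camera("top")
cv2.imwrite("pics/m5.png",np.vstack([cv2.resize(p[80:260,180:420],(560,420)),t[110:260,:][:, :]])[:,:,::-1])
```

```text
(no output)
```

View pics/m5.png

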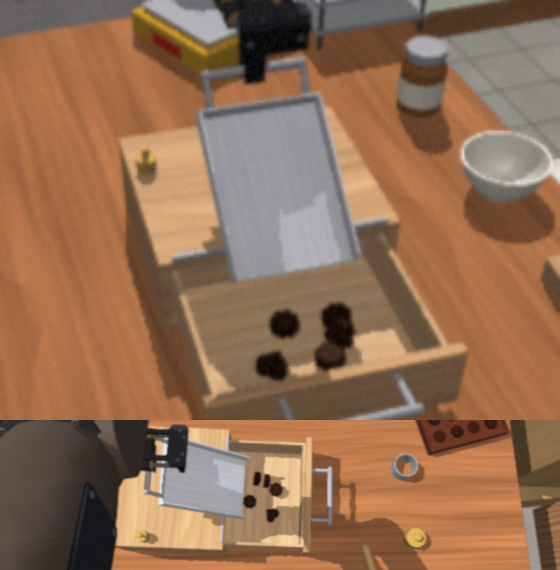

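All five pralines are in the drawer and the tray is empty. I'll lower it along the same arc.

carry_out:
  series:
    - [0,-0.0025,0.004,0,0]
    - [0,-0.008,0.01,0,0]
    - [0,-0.0138,0.0156,0,0]
    - [0,-0.019,0.0215,0,0]
    - [0,-0.0241,0.0275,0,0]
    - [0,-0.0288,0.034,0,0]
    - [0,-0.0333,0.0402,0,0]
    - [0,-0.0375,0.047,0,0]
    - [0,-0.0414,0.0538,0,0]
    - [0,-0.045,0.061,0,0]
    - [0,-0.0483,0.068,0,0]
    - [0,-0.0512,0.0755,0,0]
    - [0,-0.0539,0.083,0,0]
    - [0,-0.0555,0.0875,0,0]
    - [0,-0.0565,0.091,0,0]
    - [0,-0.0565,0.091,0,0]

```text
t: 18.55
eef_pos: [509.4, 187.6, 334.3]
tcp_rot: [-3.139, -0.002, -0.055]
ft_force: [1.7, 13.0, 2.0]
opening: 0.106
grip_force: 30.0
```

carry_out:
  series:
    - [0,-0.0006,0.0025,0,0]
    - [0,-0.001,0.005,0,0]
    - [0,-0.001,0.005,0,0]

```text
t: 18.92
eef_pos: [509.4, 188.7, 329.5]
tcp_rot: [-3.138, -0.003, -0.055]
ft_force: [1.8, 12.5, 2.2]
opening: 0.104
grip_force: 30.0
```

carry_out:
  series:
    - [0,-0.0006,0.001,0,0]
    - [0,-0.001,0.0018,0,0]
    - [0,-0.001,0.0018,0,0]

```text
t: 19.3
eef_pos: [509.4, 189.3, 328.0]
tcp_rot: [-3.139, -0.003, -0.055]
ft_force: [0.3, 9.2, 6.8]
opening: 0.105
grip_force: 30.0
```

carry_out:
  series:
    - [0,-0.001,0,0,0]
    - [0,-0.001,0,0,0.2]
    - [0,-0.001,0,0,0.35]
    - [0,-0.001,0,0,0.35]
    - [0,-0.001,0,0,0.35]
    - [0,-0.001,-0.02,0,0.35]
    - [0,-0.001,-0.05,0,0.35]
    - [0,-0.001,-0.1,0,0.35]
    - [0,-0.06,-0.15,0,0.35]
    - [0,-0.12,-0.15,0,0.35]
    - [0,-0.15,-0.15,0,0.35]
    - [0,-0.15,-0.15,0,0.35]
    - [0,-0.15,-0.15,0,0.35]

```text
t: 20.92
eef_pos: [517.3, 337.8, 476.8]
tcp_rot: [3.141, 0.001, -0.055]
ft_force: [-0.5, 0.4, 0.1]
opening: 0.349
grip_force: 0.0
```

Run:
```python
from h import *
p,_=env.read_camera("side");t,_=env.read_camera("top")
cv2.imwrite("pics/m6.png",np.vstack([cv2.resize(p[80:260,180:420],(560,420)),t[110:260,:][:, :]])[:,:,::-1])
```

```text
(no output)
```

View pics/m6.png

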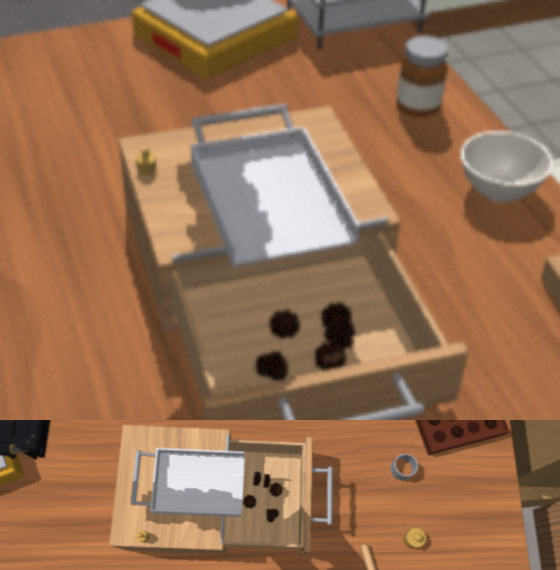

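The tray lies flat with its foot at the ledge, all five pralines are in the drawer, and everything else is where it was.

```bash
python3 -c "
from cell import env
print(env.job_done())"
```

```text
the job is handed in; nothing more can be done
None
```

The job is handed in: the drawer is wide open with all five pralines in it, the tray is flat on the chest with its front foot at the ledge, and nothing else in view had moved; the robot took about 21 s.

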